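# Shut down the vacuum sealer

## Robot

A 6-joint arm with a two-finger parallel gripper is mounted at the origin on a cart in front of the work surface, level with it; the furniture and walls round the work are solid. World frame = base frame: x ahead of the robot, y to its left, z up, the work surface at z = 0. Lengths are in m, angles in rad, forces in N, time in s.
With the tool pointing down it reaches from about 0.35 to 0.8 m from the base axis. Payload 7.3 kg.
Tool frame: the origin (TCP) lies between the finger pads; the fingertips stand 25 mm ahead of it and the grasp point (between the pads) lies 6 mm ahead of it (r.tip_extent is the distance from the TCP to the fingertips, in m); z points along the fingers, y is the line along which they close (so a half turn about z gives the same grasp; the last joint's range is limited). The gripper opens to 85 mm and grips with 20 to 120 N. Pads are 22 mm wide; open, the fingers measure 114 mm over their backs; the gripper's body (76 mm by 85 mm) begins 54 mm behind the grasp point. The pads swing forward as they close: fully open they stand 13 mm farther back than shut.
Start: joints at [1.004, 0.342, 1.524, -0, 1.275, -0.146], TCP at [0.214, 0.479, 0.222] pointing down, gripper open.
Joint ranges: [-2.53, 2.53], [-0.77, 2.02], [0.04, 2.7], [-1, 4.14], [0.28, 2.66], [-3.11, 3.11]. Speed limits (rad/s): [2.57, 2.57, 3.14, 3.14, 3.14, 3.14].

## Interface

Orientations are given as a unit quaternion [x, y, z, w].
In Python, from workcell import r, command_gripper, optics gives the robot as it stands. The module is installed in compiled form; this text tells all that it offers. Calls block until the motion is done:
- r.reach(position, orientation): joint-space move of the TCP to a pose.
- r.move_straight(position, orientation=None, speed=0.15, max_force=None): straight line of the TCP; orientation=None keeps the orientation; speed is the mean speed in m/s. With max_force (N) it stops when the force on the tool has changed by that much, and returns True; else False.
- r.movej(angles): joint-space move.
- command_gripper(opening, force=None): finger opening in m; force is the grip in N (None keeps the last); returns when the fingers have stopped.
- r.hold(seconds).
- r.solve_ik(position, orientation): joint angles nearest the present ones, or None.
- r.read_state(): the state.
- optics.get_image(name): name is "scene" or "top" or "wrist"; returns (picture, depth): 480x640x3 uint8, red, green, blue; 480x640 float32, m along the optical axis (not along the pixel's ray), 0 where there is no reading.
- optics.camera_model(name): a dict with "K" (3x3 intrinsics, pixels), "k1" (the pictures are not rectified: a ray, as slopes to the right and down, at radius r is drawn at 1 + k1 r^2 times it, then the intrinsics apply), "R" (3x3) and "t" (3): a world point X has camera coordinates R X + t; the wrist camera has in their place "tool_from_camera" (4x4, takes a point from camera to tool coordinates, whose origin is the TCP and whose axes are the flange's). Camera axes: x right, y down, z forward; pixel columns grow to the right and rows downward; lengths in m; the calibration is good to about 2 mm. A picture is of the moment at which its call begins: read the wrist's pose just before it. camera_model takes no time and is no camera call.
A pose or a line that the arm cannot do raises r.PlanningError and nothing moves.
- r.finish_job(): hands the job in; it is judged then, once.
The state is a dict: "time_s": time; "joint_positions": joint angles; "dq": joint speeds; "tau": joint torques, N m; "eef_pos": TCP position; "eef_rot": TCP orientation; "contact_force": force on the tool from outside, world axes, zero at the start; "torque": the same for the moment, N m; "grip_width": finger opening in m; "grip_force": force on a finger pad.
Only numpy, scipy, OpenCV 4.12 (cv2) and the standard library are available. Lean on these libraries where they do the work, as an engineer would, in place of code of your own. Each camera call takes 0.05 s, during which the arm holds its last target. There are 200 camera calls.

## Task

We are done sealing bags: press the lid of the white vacuum sealer under the wire rack down until it clicks shut, and pull the drip tray at its front all the way out to its stop so that I can rinse it. Leave the mug, the tumbler and the lemon where they stand.

Things in the scene. Friction and masses are not known exactly. Their poses are not given: they have to be found in the camera images.
- sealer: Vacuum sealer, white plastic box 165 (depth, x) x 240 (width, y) x 75 mm (base height), fixed to the worktop. Origin: centre of its footprint, at z = 0. Its x points to its back, so its front looks to its own -x (roughly to the robot); y to its left, z up; turned by at most 0.5 rad about z.
- wire_rack: Fixed steel wire rack over the sealer, same origin and axes. Its bars lie 324 to 336 mm above the worktop over x = -68 to 104, y = -161 to 161 mm; four 10 mm posts at x = -62 and 98, y = +-155 mm; two jars on top. It stands over the lid, so a vertical gripper cannot press the lid: come tilted 30 to 45 degrees, fingers pointing forward and down.
- sealer_lid (a joint): Opening angle of the lid, rad: 0 shut, 0.5 fully open; starts half open and stays where left (hinge friction about 0.3 Nm). Some 0.1 rad before shut it meets a spring catch; about 6 to 10 N straight down at the front strip pushes past it, then it snaps to 0 and holds. Let go sooner and it stays ajar.
- lid_hinge (a point): Middle of the lid's hinge, at sealer-frame (70, 0, 78) mm; axis along y, fixed. The grey lid is 150 mm deep, 240 wide, 20 thick; its front edge rises as it opens. Shut, its front edge is at x = -78 and its top at z = 100 mm in the sealer frame.
- lid_pad (a point): Middle of the black rubber strip on the lid's upper face, 16 mm behind the lid's front edge: where to press. Moves with the lid; with the lid shut it lies at sealer-frame (-62, 0, 100) mm. Axes are the lid's: z is the outward normal of its upper face.
- sealer_tray (a joint): how far the drip tray is pulled out, in m: 0 = in, 0.07 = out against its stop (starts nearly in). Slides to the sealer's own -x with about 2 N of friction.
- tray_tab (a point): grip point in the orange pull tab at the middle of the tray's front, 36 mm above the worktop. The tab is 30 mm wide (y), 20 mm high (z = 26 to 46 mm) and sticks out 51 mm from the tray's front panel (168 mm wide, z = 15 to 49 mm); the point is 29 mm out from the panel and 22 mm from the tab's end. Axes as the sealer's.
- mug: light grey speckled mug, 86 x 117 x 88 mm, loose, to the left of the rack; origin under it. Leave alone.
- tumbler: clear glass tumbler, 81 mm across, 91 mm high, loose, to the right of the rack; origin: centre of its underside. Leave alone.
- lemon: yellow lemon, 71 x 53 x 51 mm, loose, on the right front of the worktop; origin under it. Leave alone.

How it is judged:
At the end, for the whole second after the job is handed in: The lid is latched shut (less than 0.03 rad open) and the drip tray stands out at its stop (more than 64 of 70 mm out) (value of joint sealer_lid below 0.03 rad and value of joint sealer_tray above 0.064 m); the robot touches nothing.
It fails at once if the mug is shifted by more than 30 mm or tipped over (distance of mug from where it was at the start of the episode above 0.03 m or angle between mug's own z axis and vertical above 0.5 rad).
It fails at once if the tumbler is shifted by more than 30 mm or tipped over (distance of tumbler from where it was at the start of the episode above 0.03 m or angle between tumbler's own z axis and vertical above 0.5 rad).
It fails at once if the lemon is shifted by more than 40 mm (distance of lemon from where it was at the start of the episode above 0.04 m).
It also fails if it takes over 45 s, if anything falls off the work surface, if the arm or the gripper's body presses on something with over 40 N, if the wrist force passes 120 N, or if a joint passes its speed limit or range.

## Working session

There is one attempt and no reset: what is moved stays moved. The work goes in short steps, each a Python script; the robot and the scene stay as the last script left them, time stands still between calls to the robot, and variables do not carry over. Pictures are saved under pics/ and viewed, at most 10 in all, crops included, and the job is handed in when it is done.

```bash
mkdir -p pics
cat > h.py <<'E'
import numpy as np, cv2
from workcell import r, command_gripper, optics
from scipy.spatial.transform import Rotation as Rot
def save(name,fn):
    im,d=optics.get_image(name); cv2.imwrite(f'pics/{fn}.png',im[:,:,::-1]); np.save(f'pics/{fn}.npy',d); return im,d
def world(name,d):
    m=optics.camera_model(name); K=np.array(m['K']);h,w=d.shape
    u,v=np.meshgrid(np.arange(w),np.arange(h))
    p=cv2.undistortPoints(np.stack([u,v],-1).reshape(-1,1,2).astype(float),K,np.array([m['k1'],0,0,0.])).reshape(h,w,2)
    c=np.dstack([p*d[...,None],d])
    return (c-np.array(m['t']))@np.array(m['R'])
E
python3 - <<'E'
from h import *
for n in('scene','top'):
    save(n,n); m=optics.camera_model(n); print(n,-np.array(m['R']).T@np.array(m['t']))
E
```

```text
scene [0.34876078 0.86927587 0.62811763]
top [ 0.16311673 -0.12113991  1.44157196]
```

View pics/scene.png

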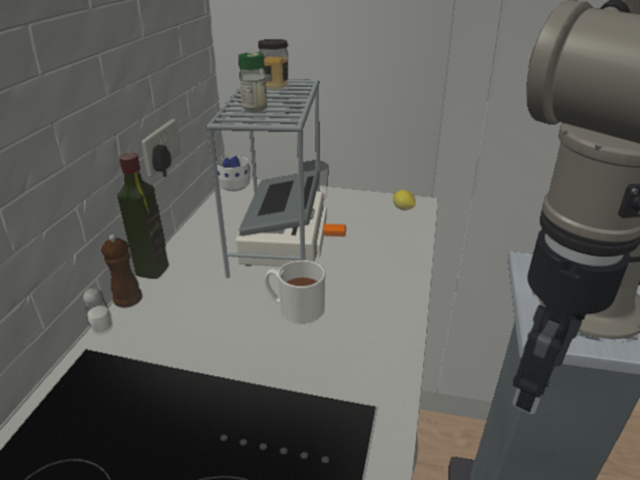

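View pics/top.png

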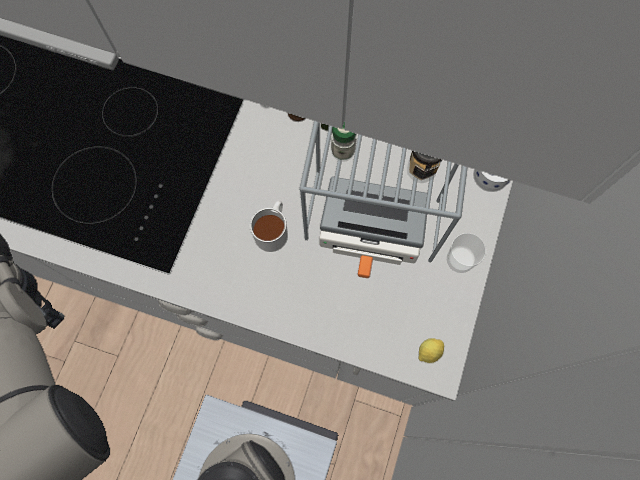

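Scene: the rack and sealer stand behind the mug (scene 300,290). Top: tab at about (365,267), mug (268,228), tumbler (467,252), lemon (431,350). I'll enlarge the sealer next.

Run:
```python
from h import *
im=cv2.imread('pics/top.png'); d=np.load('pics/top.npy')
cv2.imwrite('pics/crop.png',cv2.resize(im[110:290,240:480],(800,600),interpolation=cv2.INTER_CUBIC))
W=world('top',d); np.save('pics/W.npy',W)
hsv=cv2.cvtColor(im,cv2.COLOR_BGR2HSV)
o=(hsv[...,0]<14)&(hsv[...,1]>200)&(hsv[...,2]>150); o[:,:350]=0;o[:240]=0
P=W[o]; print('tab',o.sum(),np.median(P,0)); q=P[abs(P[:,2]-.046)<.006]; 
rect=cv2.minAreaRect((q[:,:2]*1000).astype(np.float32)); print(rect)
for n,(u,v) in dict(mug=(268,228),tumb=(467,252),lemon=(431,350),table=(300,300)).items(): print(n,W[v-2:v+3,u-2:u+3].reshape(-1,3).mean(0).round(3))
for u,v in [(330,210),(415,230),(345,225),(380,236),(335,190),(422,200),(370,222)]: print(u,v,W[v,u].round(3))
```

```text
tab 0 [nan nan nan]
((0.0, 0.0), (0.0, 0.0), 0.0)
mug [0.558 0.152 0.046]
tumb [ 0.667 -0.326  0.009]
lemon [ 0.402 -0.3    0.05 ]
table [ 0.424  0.025 -0.   ]
330 210 [0.624 0.017 0.122]
415 230 [ 0.64  -0.184  0.121]
345 225 [ 0.598 -0.028  0.128]
380 236 [ 0.599 -0.112  0.127]
335 190 [ 0.593 -0.002  0.333]
422 200 [ 0.723 -0.179  0.105]
370 222 [ 0.625 -0.08   0.125]
  return _methods._mean(a, axis=axis, dtype=dtype,
  ret = um.true_divide(
```

View pics/crop.png

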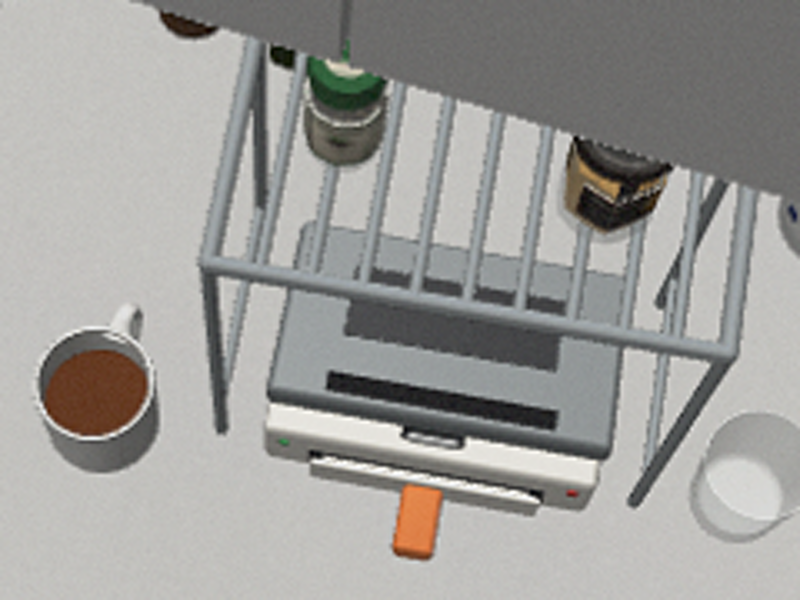

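Crop: rack front corners at about (207,263) and (735,352), black strip from (328,381) to (556,419), orange tab centred on (417,522), its end at about (413,555).

Run:
```python
from h import *
W=np.load('pics/W.npy'); im=cv2.imread('pics/top.png')
m=optics.camera_model('top');K=np.array(m['K']);R=np.array(m['R']);C=-R.T@np.array(m['t'])
def ray(cx,cy,z):
    p=np.array([[[240+(cx+.5)/3.3333-.5,110+(cy+.5)/3.3333-.5]]])
    x,y=cv2.undistortPoints(p,K,np.array([m['k1'],0,0,0.]))[0,0]; g=R.T@[x,y,1]; return (C+g*(z-C[2])/g[2])
L=ray(203,262,.33);Rr=ray(737,352,.33);v=L-Rr;yaw=np.arctan2(-v[0],v[1]);print('rack',L,Rr,np.linalg.norm(v),yaw)
c,s=np.cos(yaw),np.sin(yaw);ex=np.array([c,s,0]);ey=np.array([-s,c,0])
print('origin from rack',((L+Rr)/2+.068*ex)[:2])
# posts feet
pl=ray(221,430,0);pr=ray(635,503,0);print('feet',pl,pr,np.linalg.norm(pl-pr),((pl+pr)/2+.062*ex)[:2], np.arctan2(-(pl-pr)[0],(pl-pr)[1]))
b,g,rr=[im[...,i].astype(int) for i in range(3)]
o=(rr>b+90)&(rr>150);o[:,:350]=0;o[:,380:]=0;o[:250]=0;P=W[o];print('tab px',o.sum(),np.median(P,0),cv2.minAreaRect((P[:,:2]*1000).astype(np.float32)))
dk=(im.max(2)<70);dk[:222]=0;dk[240:]=0;dk[:,:335]=0;dk[:,410:]=0
for (lo,hi) in [(222,240)]:
    P=W[dk];print('dark',dk.sum(),np.median(P,0),np.argwhere(dk).mean(0))
print('strip depth', [W[int(110+cy/3.333),int(240+cx/3.333)].round(3).tolist() for cx,cy in [(350,386),(442,400),(540,417)]])
```

```text
rack [0.57581364 0.06457935 0.33      ] [ 0.62242759 -0.24954567  0.33      ] 0.3175647755818589 0.1473179319240143
origin from rack [ 0.66638406 -0.08250174]
feet [0.57489116 0.06205891 0.        ] [ 0.61984458 -0.24666712  0.        ] 0.3119816919639226 [ 0.6586963 -0.0832034] 0.14459323822045067
tab px 225 [ 0.54433206 -0.09801793  0.04408668] ((366.8587646484375, -115.65695190429688), (406.6311340332031, 28.541336059570312), 5.556520938873291)
dark 471 [ 0.60378011 -0.08514088  0.12927634] [230.89171975 370.26326964]
strip depth [[0.598, -0.028, 0.128], [0.606, -0.09, 0.13], [0.617, -0.159, 0.128]]
```

```bash
cat >> h.py <<'E'
O=np.array([.662,-.083,0]);yaw=.146
Rs=Rot.from_euler('z',yaw)
def S(p): return O+Rs.apply(p)
def ori(tilt,sg=1):
    t=np.radians(tilt); z=np.array([np.sin(t),0,-np.cos(t)]); y=np.array([0,sg,0.])
    return (Rs*Rot.from_matrix(np.stack([np.cross(y,z),y,z],1)))
def tcp_for(p,q,ahead): return S(p)-ahead*q.apply([0,0,1])
E
python3 - <<'E'
from h import *
print(r.tip_extent,r.read_state()['eef_rot'])
for t in(25,40):
  for sg in(1,-1):
    q=ori(t,sg)
    for p in([-.20,0,.30],[-.053,0,.16],[-.062,0,.095],[-.125,0,.036],[-.2,0,.036]):
        j=r.solve_ik(tcp_for(p,q,.025),q.as_quat()); print(t,sg,p,None if j is None else np.round(j,2))
E
```

```text
0.025 [ 2.08855118e-01  9.77946352e-01 -6.44725343e-04 -2.39430876e-04]
25 1 [-0.2, 0, 0.3] [-0.62 -0.06  1.81  0.34  1.09 -2.45]
25 1 [-0.053, 0, 0.16] [-0.4   0.33  1.76  0.34  0.71 -2.34]
25 1 [-0.062, 0, 0.095] [-0.41  0.41  1.86  0.44  0.55 -2.47]
25 1 [-0.125, 0, 0.036] [-0.49  0.43  2.06  0.74  0.38 -2.86]
25 1 [-0.2, 0, 0.036] None
25 -1 [-0.2, 0, 0.3] [-0.62 -0.06  1.81  0.34  1.09  0.69]
25 -1 [-0.053, 0, 0.16] [-0.4   0.33  1.76  0.34  0.71  0.8 ]
25 -1 [-0.062, 0, 0.095] [-0.41  0.41  1.86  0.44  0.55  0.68]
25 -1 [-0.125, 0, 0.036] [-0.49  0.43  2.06  0.74  0.38  0.28]
25 -1 [-0.2, 0, 0.036] [-0.62  0.35  2.23  0.92  0.38 -0.03]
40 1 [-0.2, 0, 0.3] [-0.81 -0.15  2.02  0.7   0.95 -2.85]
40 1 [-0.053, 0, 0.16] [-0.5   0.29  1.99  1.    0.47 -3.04]
40 1 [-0.062, 0, 0.095] [-0.51  0.4   2.08  1.4   0.41  2.8 ]
40 1 [-0.125, 0, 0.036] [-0.62  0.48  2.27  1.87  0.49  2.17]
40 1 [-0.2, 0, 0.036] [-0.81  0.44  2.43  1.86  0.58  1.98]
40 -1 [-0.2, 0, 0.3] [-0.81 -0.15  2.02  0.7   0.95  0.29]
40 -1 [-0.053, 0, 0.16] [-0.5   0.29  1.99  1.    0.47  0.1 ]
40 -1 [-0.062, 0, 0.095] [-0.51  0.4   2.08  1.4   0.41 -0.35]
40 -1 [-0.125, 0, 0.036] [-0.62  0.48  2.27  1.87  0.49 -0.97]
40 -1 [-0.2, 0, 0.036] [-0.81  0.44  2.43  1.86  0.58 -1.16]
```

Run:
```python
from h import *
q=ori(37,-1)
command_gripper(0.0)
r.reach(tcp_for([-.20,.05,.30],q,.025),q.as_quat())
s=r.read_state();T=np.eye(4);T[:3,:3]=Rot.from_quat(s['eef_rot']).as_matrix();T[:3,3]=s['eef_pos'];np.save('pics/T1.npy',T)
save('wrist','w1'); print(s['time_s'],s['contact_force'],s['eef_pos'])
```

```text
2.9917 [0.46185361 0.25282314 0.18375621] [ 0.44207434 -0.06435634  0.31990875]
```

View pics/w1.png

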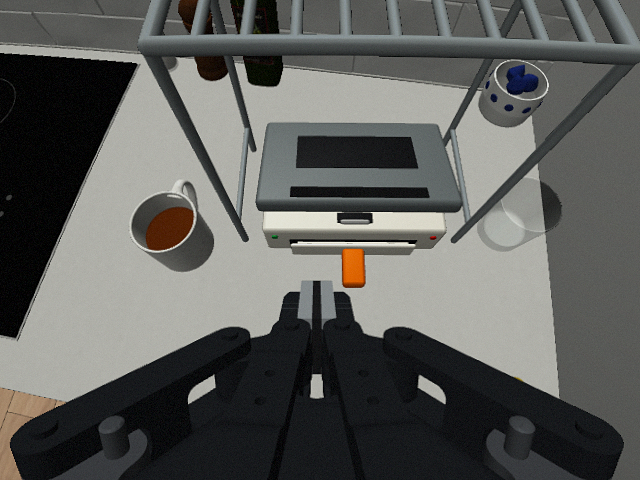

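The wrist view shows the strip centred on (359,192), spanning 291–428. The tab spans (342–366, 249–287), and nothing blocks the way.

Run:
```python
from h import *
d=np.load('pics/w1.npy');T=np.load('pics/T1.npy');m=optics.camera_model('wrist')
M=T@np.array(m['tool_from_camera'])
def P(u,v):
    x,y=cv2.undistortPoints(np.array([[[u,v]]],float),np.array(m['K']),np.array([m['k1'],0,0,0.]))[0,0]
    z=np.median(d[v-1:v+2,u-1:u+2]); w=(M@[x*z,y*z,z,1])[:3]; return w.round(4),Rs.inv().apply(w-O).round(4)
for n,u,v in [('strip',359,192),('stripL',295,192),('stripR',425,192),('tab',354,262),('tabroot',353,252),('tabend',354,275),('tabendface',354,283),('panel',310,250),('boxfrontL',275,240),('boxfrontR',435,237)]: print(n,*P(u,v))
```

```text
strip [ 0.607  -0.0906  0.1309] [-0.0555  0.0004  0.1309]
stripL [ 0.5956 -0.018   0.132 ] [-0.0562  0.074   0.132 ]
stripR [ 0.6183 -0.1662  0.1311] [-0.0553 -0.0759  0.1311]
tab [ 0.5508 -0.0995  0.0455] [-1.125e-01 -1.000e-04  4.550e-02]
tabroot [ 0.5645 -0.0967  0.0455] [-0.0985  0.0007  0.0455]
tabend [ 0.5331 -0.1014  0.0455] [-0.1302  0.0006  0.0455]
tabendface [ 0.523  -0.1027  0.0438] [-0.1404  0.0008  0.0438]
panel [ 0.5627 -0.0387  0.0347] [-0.0918  0.0582  0.0347]
boxfrontL [0.5666 0.0097 0.0442] [-0.0809  0.1056  0.0442]
boxfrontR [ 0.5951 -0.2002  0.0613] [-0.0832 -0.1062  0.0613]
```

The frame checks out to about 2 mm. Pressing the lid now.

Run:
```python
from h import *
q=ori(37,-1);Q=q.as_quat()
g=lambda p,**k: (r.move_straight(tcp_for(p,q,.025),Q,**k), r.read_state()['contact_force'].round(1) if hasattr(r.read_state()['contact_force'],'round') else r.read_state()['contact_force'], Rs.inv().apply(r.read_state()['eef_pos']+.025*q.apply([0,0,1])-O).round(4), round(r.read_state()['time_s'],1))
print(g([-.060,0,.175],speed=.15))
print(g([-.055,0,.145],speed=.08,max_force=15))
for p in ([-.058,0,.125],[-.060,0,.111],[-.062,0,.094]):
    print(g(p,speed=.04,max_force=28))
print(g([-.075,0,.16],speed=.12))
print(g([-.20,.0,.28],speed=.2))
s=r.read_state();T=np.eye(4);T[:3,:3]=Rot.from_quat(s['eef_rot']).as_matrix();T[:3,3]=s['eef_pos'];np.save('pics/T2.npy',T)
save('wrist','w2')
```

```text
(False, array([-0.6,  0.3,  0.8]), array([-0.0601,  0.    ,  0.1756]), 4.5)
(False, array([-0.6,  0.2,  0.2]), array([-5.490e-02, -1.000e-04,  1.455e-01]), 5.0)
(False, array([-0.1,  0.2, -0.4]), array([-0.0578, -0.0002,  0.1253]), 5.7)
(False, array([ 0.2, -0.2, -0.7]), array([-5.990e-02, -1.000e-04,  1.112e-01]), 6.2)
(False, array([ 0.5, -0. , -0.5]), array([-0.0618, -0.0001,  0.0942]), 6.8)
(False, array([-0.3,  0.6,  0.3]), array([-7.510e-02,  1.000e-04,  1.598e-01]), 7.5)
(False, array([ 0.6,  0.7, -0.3]), array([-2.000e-01,  1.000e-04,  2.792e-01]), 8.5)
```

View pics/w2.png

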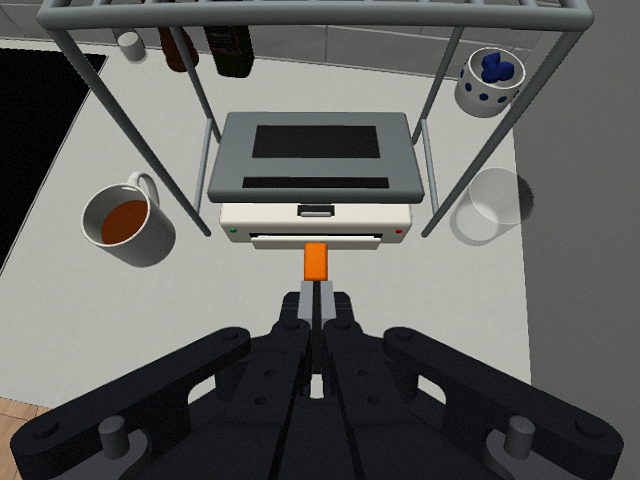

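The wrist view shows the lid still raised, strip centred on about (316,183). Almost no force was felt, so I'll measure the lid angle and the gripper tip.

```bash
cat >> h.py <<'E'
def pose():
    s=r.read_state();T=np.eye(4);T[:3,:3]=Rot.from_quat(s['eef_rot']).as_matrix();T[:3,3]=s['eef_pos'];return T
def wp(d,T,u,v):
    m=optics.camera_model('wrist');M=T@np.array(m['tool_from_camera'])
    x,y=cv2.undistortPoints(np.array([[[u,v]]],float),np.array(m['K']),np.array([m['k1'],0,0,0.]))[0,0]
    z=np.median(d[v-1:v+2,u-1:u+2]); w=(M@[x*z,y*z,z,1])[:3]
    return Rs.inv().apply(w-O).round(4), (np.linalg.inv(T)@np.r_[w,1])[:3].round(4)
E
python3 - <<'E'
from h import *
d=np.load('pics/w2.npy');T=np.load('pics/T2.npy')
for n,u,v in [('strip',316,183),('stripL',250,183),('stripR',385,183),('back',316,120),('panel',280,242),('tab',316,262),('tipL',309,285),('tipR',325,285)]: print(n,*wp(d,T,u,v))
s=r.read_state();print(s['eef_pos'],s['grip_width'],s['contact_force'],s['time_s'])
E
```

```text
strip [-0.057  -0.0005  0.132 ] [0.0258 0.0008 0.2286]
stripL [-0.0568  0.0715  0.1322] [ 0.026  -0.0712  0.2286]
stripR [-0.0564 -0.0761  0.131 ] [0.0257 0.0764 0.2297]
back [ 0.0534 -0.0005  0.1037] [0.097  0.0008 0.3175]
panel [-0.0917  0.0461  0.0436] [-0.0552 -0.0458  0.2784]
tab [-0.1192 -0.0003  0.0448] [-0.0763  0.0007  0.2608]
tipL [-0.2175  0.0019  0.3204] [ 0.0107 -0.0018 -0.0184]
tipR [-0.2173 -0.0047  0.3196] [ 0.0104  0.0048 -0.0177]
[ 0.44930905 -0.11399891  0.29899173] -0.00013841254376695077 [ 0.06239444 -0.06511942 -0.46999988] 8.525
```

Run:
```python
from h import *
d=np.load('pics/w2.npy');T=np.load('pics/T2.npy')
print(np.array(optics.camera_model('wrist')['tool_from_camera']).round(3))
for v in (276,279,281,283,286,292,300,310,318,325,340): print(v,d[v,310].round(4),wp(d,T,310,v)[1],wp(d,T,325,v)[1])
```

```text
[[-0.001 -0.964 -0.267  0.067]
 [ 1.    -0.001 -0.001  0.001]
 [ 0.    -0.267  0.964 -0.152]
 [ 0.     0.     0.     1.   ]]
276 0.429 [-0.0907 -0.0068  0.2494] [-0.091   0.0118  0.2503]
279 0.4285 [-0.0942 -0.0068  0.2484] [-0.0946  0.0118  0.2492]
281 0.1477 [ 0.0106 -0.0015 -0.0139] [ 0.0106  0.0049 -0.0137]
283 0.1473 [ 0.0104 -0.0015 -0.0156] [ 0.0107  0.0048 -0.0161]
286 0.1429 [ 0.0106 -0.0014 -0.0192] [ 0.0106  0.0048 -0.0191]
292 0.1364 [ 0.0107 -0.0013 -0.0255] [ 0.0106  0.0046 -0.0252]
300 0.1294 [ 0.0107 -0.0012 -0.0326] [ 0.0107  0.0045 -0.0326]
310 0.1222 [ 0.0105 -0.001  -0.0405] [ 0.0108  0.0043 -0.0409]
318 0.1161 [ 0.0104 -0.0009 -0.046 ] [ 0.0105  0.0041 -0.0463]
325 0.116 [ 0.0086 -0.0009 -0.0475] [ 0.0115  0.004  -0.0527]
340 0.1096 [ 0.0072 -0.0008 -0.0545] [ 0.0104  0.0038 -0.0598]
```

The wrist depth puts the closed fingertips at tool z ≈ -14 mm, where r.tip_extent says +25 mm. The scene points measured from the wrist agree with the top camera, so the fingers really end about 39 mm short of the stated TCP geometry. That explains the missed press: the tip would have passed in front of the lid. I'll use the measured tip, confirm it by contact on the lid, and then press.

Run:
```python
from h import *
q=ori(37,-1);Q=q.as_quat();A=-.014
def g(p,**k):
    b=r.move_straight(tcp_for(p,q,A),Q,**k);s=r.read_state()
    print(b,np.round(s['contact_force'],1),Rs.inv().apply(s['eef_pos']+A*q.apply([0,0,1])-O).round(4),round(s['time_s'],1));return b
g([-.060,0,.165],speed=.15)
g([-.056,0,.122],speed=.05,max_force=2)
for p in ([-.058,0,.120],[-.060,0,.111],[-.062,0,.094]):
    g(p,speed=.04,max_force=28)
g([-.075,0,.16],speed=.12)
g([-.20,.0,.25],speed=.2)
T=pose();im,d=save('wrist','w3');np.save('pics/T3.npy',T)
```

```text
False [-0.3  0.9  0.2] [-0.0601 -0.0002  0.1656] 10.1
True [-2.1 -0.6  4.6] [-0.0564  0.      0.1218] 11.0
False [2.8 2.3 5.9] [-0.0566 -0.      0.1217] 11.2
False [1.4 0.6 2.2] [-5.990e-02 -1.000e-04  1.111e-01] 11.6
True [-4.2  0.6  9. ] [-0.0593 -0.0003  0.1082] 11.9
False [0.2 0.6 0.9] [-7.520e-02  1.000e-04  1.594e-01] 12.5
False [-0.2  0.6 -0.2] [-0.1998 -0.      0.2494] 13.4
```

View pics/w3.png

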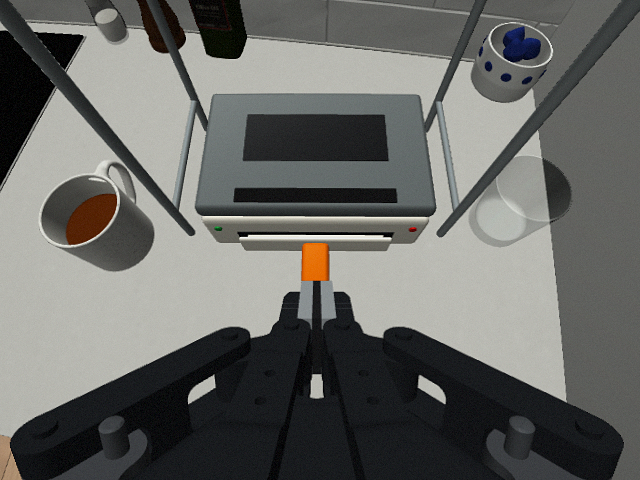

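The lid now looks almost level, strip centred on (316,195). I'll check its height.

Run:
```python
from h import *
d=np.load('pics/w3.npy');T=np.load('pics/T3.npy')
for n,u,v in [('strip',316,195),('stripL',250,195),('stripR',385,195),('back',316,102),('edge',316,208),('panel',280,243),('tab',316,262)]: print(n,wp(d,T,u,v)[0])
```

```text
strip [-0.0642 -0.0008  0.1003]
stripL [-0.0644  0.0638  0.1009]
stripR [-0.0645 -0.0683  0.1008]
back [ 0.0536 -0.0008  0.0997]
edge [-0.0772 -0.0008  0.098 ]
panel [-0.0918  0.0392  0.0412]
tab [-0.1153 -0.0006  0.0455]
```

The lid is flat at z = 0.100, so it is shut and latched. The 8 mm contact offset is the lower corner of the tilted fingertip, which agrees with the measured tip. Now the tray, with the grasp point at tool z ≈ -33 mm.

Run:
```python
from h import *
q=ori(37,-1);Q=q.as_quat();A=-.033;zt=Rs.inv().apply(q.apply([0,0,1]))
def g(p,**k):
    b=r.move_straight(tcp_for(p,q,A),Q,**k);s=r.read_state()
    print(b,np.round(s['contact_force'],1),Rs.inv().apply(s['eef_pos']+A*q.apply([0,0,1])-O).round(4),round(s['time_s'],1));return b
G=np.array([-.123,0,.037])
for p in (G,G-[.07,0,0]): print(np.round(r.solve_ik(tcp_for(p,q,A),Q),2))
command_gripper(.07,40)
g(G-.12*zt,speed=.15)
g(G,speed=.08,max_force=12)
T=pose();save('wrist','w4');np.save('pics/T4.npy',T)
```

```text
[-0.53  0.61  2.17  1.95  0.42 -0.98]
[-0.66  0.57  2.33  2.03  0.51 -1.21]
False [-0.4 -0.  -0.2] [-0.1952 -0.0002  0.133 ] 15.2
False [-1.  -0.4 -0.6] [-1.231e-01 -1.000e-04  3.730e-02] 16.8
```

View pics/w4.png

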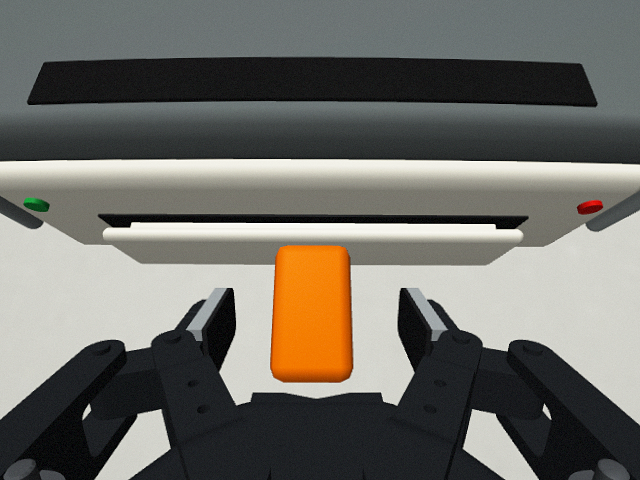

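The pads (215,310 and 420,310) flank the tab (271–352, 246–382), so I'll close and pull.

Run:
```python
from h import *
q=ori(37,-1);Q=q.as_quat();A=-.033;zt=Rs.inv().apply(q.apply([0,0,1]))
def g(p,**k):
    b=r.move_straight(tcp_for(p,q,A),Q,**k);s=r.read_state()
    print(b,np.round(s['contact_force'],1),Rs.inv().apply(s['eef_pos']+A*q.apply([0,0,1])-O).round(4),round(s['time_s'],1),round(s['grip_width'],4));return b
G=np.array([-.123,0,.037])
command_gripper(0,40); print(r.read_state()['grip_width'],r.read_state()['grip_force'],np.round(r.read_state()['contact_force'],1))
g(G-[.05,0,0],speed=.05,max_force=20)
g(G-[.08,0,0],speed=.03,max_force=20)
r.hold(.3); p=Rs.inv().apply(r.read_state()['eef_pos']+A*q.apply([0,0,1])-O)
command_gripper(.075)
g(p-.15*zt,speed=.12)
T=pose();save('wrist','w5');np.save('pics/T5.npy',T)
```

```text
0.029187313312487948 40.40971040725708 [-1.9  7.6  4.5]
False [-2.4  9.5  6.7] [-0.1731  0.0019  0.0374] 18.5 0.0297
True [ 3.2  3.8 -0.4] [-0.1898  0.0021  0.0376] 19.1 0.0291
False [0.3 0.7 0.1] [-0.2801  0.0022  0.1572] 21.3 0.0752
```

View pics/w5.png

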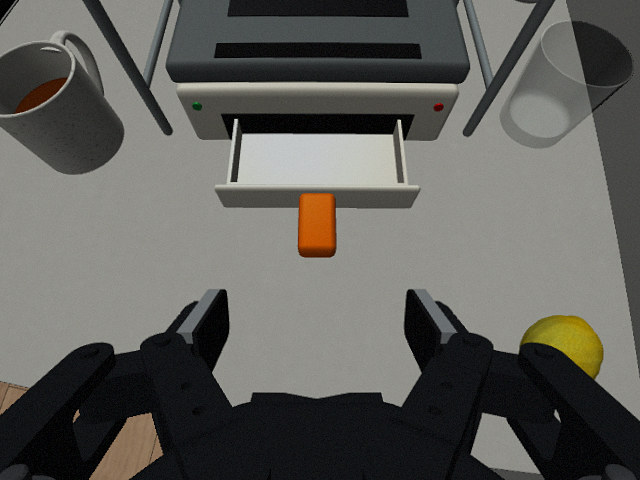

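The tray is out, with its panel at row ~195, the tab at (317,225), and the mug, tumbler and lemon undisturbed. I'll measure the panel and lid.

Run:
```python
from h import *
d=np.load('pics/w5.npy');T=np.load('pics/T5.npy')
for n,u,v in [('panel',250,198),('panelR',380,198),('strip',316,50),('stripL',230,50),('lidback',316,5),('tab',317,225)]: print(n,wp(d,T,u,v)[0])
W0=np.load('pics/W.npy'); im,d=save('top','top2'); W=world('top',d)
for u,v in [(268,228),(467,252),(431,350)]: print(W0[v-2:v+3,u-2:u+3].reshape(-1,3).mean(0).round(3),W[v-2:v+3,u-2:u+3].reshape(-1,3).mean(0).round(3))
print(r.read_state()['contact_force'],r.read_state()['time_s'])
```

```text
panel [-0.1587  0.0568  0.0348]
panelR [-0.1589 -0.0524  0.0349]
strip [-0.0648  0.0012  0.1004]
stripL [-0.0638  0.068   0.1002]
lidback [-0.012   0.0012  0.1009]
tab [-0.1886  0.0006  0.0459]
[0.558 0.152 0.046] [0.557 0.152 0.048]
[ 0.667 -0.326  0.009] [ 0.667 -0.325  0.011]
[ 0.402 -0.3    0.05 ] [ 0.402 -0.301  0.049]
[-0.6001114   0.06723608 -0.06010372] 21.4333
```

```bash
python3 -c "
from h import *
print(r.finish_job())"
```

```text
the job is handed in; nothing more can be done
None
```

I pressed the lid down (its top is level at 100 mm) and pulled the tray out 67 mm until it hit its stop, with the mug, tumbler and lemon still in place; I handed the job in at about 21 s, and the judge returned no verdict.

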